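Fetch the boxed-in bushing and put the parts back

TASK

The brass bushing is boxed in on the grey seat mat by a grease jar, a black puck and a yellow cap: first clear these three off onto the blue mat, upright, leaving the bushing where it is until all three are over there. Then stand the bushing upright right in the middle of the round metal stand, and only after that put the jar, the puck and the cap back upright, each centred on the very seat it came from. Do not disturb the spanner, the steel nut or the blue spray can.

Things in the scene. Friction and masses are not known exactly. Their poses are not given: they have to be found in the camera images.
- jar: grease jar, white with a blue screw lid, upright; body 62 mm across up to 44 mm height, lid 66 mm across from 44 to 60 mm, which is its full height; 0.13 kg. Origin: centre of its underside, z up. It starts on one of the three large seats of the seat mat; its start position is where it must return
- puck: flat black round heater puck, 68 mm across, 22 mm high at the rim with a 4 mm stud in the middle of the top; 0.13 kg. Origin: centre of its underside, z up. It starts on one of the three large seats; its start position is where it must return
- cap: yellow round end cap, 60 mm across, 30 mm high, closed side up, its upper edge rounded off, so hold it low on the side; 0.04 kg. Origin: centre of its underside, z up. It starts on one of the three large seats; its start position is where it must return
- bushing: brass bushing, a thick-walled upright tube 36 mm across, 30 mm high; 0.09 kg. Origin: centre of its underside, z up. It starts on the small middle seat of the seat mat
- seat_mat: fixed grey mat, 3 mm thick, 155x212 mm. Origin: on the table under the bushing's small seat; z up. White circles mark the seats; three large ones (76 mm) are centred 62 mm from the origin at -x, +y, -y, each part within 3 mm of its seat's centre; which is where changes. A steel backstop stands at +x: face at x = 27 mm, 64 mm wide along y, top 42 mm above the table
- blue_mat: fixed plain blue mat, the side area: 190 mm along its x, 190 mm along its y, 3 mm thick. Origin: middle of its underside, z up. It has room for the three parts, for example at (50, 50), (50, -50) and (-50, 0) mm in its frame. It lies to the left or the right of the seat mat
- stand: fixed round metal stand: dark base 100 mm across and 10 mm high, on it a bright table 64 mm across whose flat top is 20 mm above the work surface. Origin: middle of its underside, z up. It lies on the side where the blue mat is not
- spanner: bystander: loose steel spanner, 143x25x6 mm, lying on the table nearest the robot. Origin: underside, middle
- nut: bystander: loose steel nut, 24x28x13 mm, lying on the table nearest the robot. Origin: underside, middle
- can: bystander: blue spray can with a red cap, 52 mm across, 173 mm high, standing at the far right. Origin: centre of its underside
There are look-alikes about, which are no part of the job. Of the things that look like the bushing, take the one that is farthest to the robot's left at the start.

How it is judged:
By the outcome, as a careful person would: the job done as asked, in the order asked, and still so for the second after the job is handed in, with the robot touching nothing.
It also fails if it takes over 136 s, if anything falls off the work surface, if the arm or the gripper's body presses on something with over 40 N, if the wrist force passes 120 N, or if a joint passes its speed limit or range.

ROBOT

A 6-joint arm with a two-finger parallel gripper is mounted at the origin on a cart in front of the work surface, level with it; the furniture and walls round the work are solid. World frame = base frame: x ahead of the robot, y to its left, z up, the work surface at z = 0. Lengths are in m, angles in rad, forces in N, time in s.
With the tool pointing down it reaches from about 0.375 to 0.825 m from the base axis. Payload 5.5 kg.
Tool frame: the origin (TCP) lies on the centre line of the jaws, within the pads' length; the fingertips stand 8 mm ahead of it and the grasp point (between the pads) lies 11 mm behind it; z points along the fingers, y is the line along which they close (so a half turn about z gives the same grasp; the last joint's range is limited). The gripper opens to 85 mm and grips with 20 to 120 N. Pads are 22 mm wide; open, the fingers measure 114 mm over their backs; the gripper's body (76 mm by 85 mm) begins 54 mm behind the grasp point. The pads swing forward as they close: fully open they stand 13 mm farther back than shut.
Start: joints at [1.172, 0.314, -0.047, 1.21, 0, 1.571], TCP at [0.233, 0.553, 0.239] pointing down, gripper open.
Joint ranges: [-2.67, 2.67], [-0.69, 1.73], [-1.03, 1.25], [-2.08, 2.16], [-1.42, 1.45], [-3.14, 3.14]. Speed limits (rad/s): [2.39, 2.39, 3.01, 3.14, 3.14, 3.14].

INTERFACE

Orientations are given as a unit quaternion [x, y, z, w].
In Python, from workcell import arm, cams, order gives the robot as it stands.
- The arm moves only by the tool servo_tool, never from a script. Its argument "increments" is a list that holds one entry, the list of rows, each a list of 5 numbers: the closure, from -1 (fully open) to 1 (shut), then the shift along the world's x, y, z in m, then the turn about the world's z in degrees. A call has exactly 5 rows; each row shifts and turns the commanded pose from where the row before left it; what a row does not reach is not made up. A row lasts 1/10 s, in which the tool goes at most 50 mm and 8.59 degrees, less where a joint would pass 70% of its speed; a pose out of reach is approached as far as the arm can. A call is refused whole if a number of a shift passes 0.05 or a number of a turn 8.59, either way. A call with a gripper value outside its range is refused whole. The fingers move at their own pace and stop on an object; "grip_force" is the grip in N (left out, the last holds). Time passes only in rows, so rows that do not move let the fingers close, or fill a call up. It gives the time, the measured TCP pose, the force, the opening and the grip force at its end, in the units of the state.
- arm.observe(): the state, without advancing time (a new reading comes with each control period).
- cams.read_camera(name): name is "scene" or "top" or "wrist"; returns a dict with "pixels" (400x640x3 uint8, blue, green, red), "fovy" (degrees; the focal length in pixels is half the picture's height over the tangent of half this angle, whatever the lens; pixels are square), "cx", "cy" (the principal point, pixels), "T" (4x4, takes a point from camera to world coordinates). Camera axes: x right, y down, z forward; pixel columns grow to the right and rows downward; lengths in m; the calibration is good to about 2 mm. A picture is of the moment at which its call begins. There is no depth.
- order.sign_off(): hands the job in; it is judged then, once.
Trained networks look in a picture, given as the dict that the camera call returned (one of the last four; its "shot" number tells which), for a name from the list of things; names that differ only in an ending like _2 or _b are one class to them, and where a whole thing is asked for, a point or a joint stands for the part that bears it (a point fixed in the world has none). Each returns a list of dicts, best first, with "p" (0 to 1); they miss things now and then, are a little off and sometimes report something else, mostly with a low value. They report only what shows in the picture. A call takes as long as a camera call. They do not tell look-alikes from the thing itself.
- cams.look_for(picture, name): "bbox" ([left, top, right, bottom] in pixels, round what is visible of it).
- cams.outline_of(picture, name): "pixels" (400x640 bool, what is visible of it) and "bbox" ([left, top, right, bottom] in pixels, round what is visible of it).
The state is a dict: "time": time; "joints": joint angles; "qd": joint speeds; "tau": joint torques, N m; "tool_pos": TCP position; "tool_rot": TCP orientation; "ft_force": force on the tool from outside, world axes, zero at the start; "ft_torque": the same for the moment, N m; "grip_width": finger opening in m; "finger_force": force on a finger pad.
Only numpy, scipy, OpenCV 4.12 (cv2) and the standard library are available. Lean on these libraries where they do the work, as an engineer would, in place of code of your own. Each camera call takes 0.05 s, during which the arm holds its last target. There are 200 camera calls.

## Working session

There is one attempt and no reset: what is moved stays moved. The work goes in short steps, Python scripts to look and compute and a tool call to move; the robot and the scene stay as the last step left them, time stands still between calls to the robot, and variables do not carry over. Pictures are saved under pics/ and viewed, at most 17 in all, crops included, and the job is handed in when it is done.

Besides the shell and the picture viewer there is one more tool, called as name(argument=value, ...), one argument or row to a line, values as JSON. servo_tool: Moves the arm, as the interface text tells. Its arguments: {"type":"object","properties":{"increments":{"type":"array"},"grip_force":{"type":"number"}},"required":["increments"]}

```bash
mkdir -p pics; cat > h.py <<'E'
import numpy as np,cv2
from workcell import arm,cams,order
def ray(c,u,v,z):
    f=200/np.tan(np.radians(c["fovy"])/2);T=np.array(c["T"])
    d=T[:3,:3]@np.array([(u-c["cx"])/f,(v-c["cy"])/f,1]);o=T[:3,3]
    return o+d*(z-o[2])/d[2]
def proj(c,p):
    f=200/np.tan(np.radians(c["fovy"])/2);T=np.array(c["T"])
    q=T[:3,:3].T@(np.array(p)-T[:3,3]);return np.array([c["cx"]+f*q[0]/q[2],c["cy"]+f*q[1]/q[2]])
E
python3 - <<'E'
from h import *
s=arm.observe();print(s["tool_pos"],s["tool_rot"],s["grip_width"],s["time"])
H=dict(jar=.03,puck=.011,cap=.015,bushing=.015,seat_mat=.003,blue_mat=.003,stand=.01,spanner=.003,nut=.006,can=.08)
for n in("top","scene"):
    c=cams.read_camera(n);cv2.imwrite(f"pics/{n}0.png",c["pixels"])
    print(n,np.array(c["T"]).round(3).tolist(),c["fovy"],c["cx"],c["cy"])
    for k,h in H.items():
        for d in cams.look_for(c,k):
            if d["p"]>.3:
                b=d["bbox"];print(k,round(d["p"],2),np.round(b).tolist(),ray(c,(b[0]+b[2])/2,(b[1]+b[3])/2,h).round(3)[:2])
E
```

```text
[0.2327771  0.55239536 0.23844311] [ 1.98069818e-01  9.80187551e-01 -8.33158871e-04 -1.34369378e-04] 0.08520734506077278 0.0
top [[0.018, -0.993, 0.119, 0.478], [-0.999, -0.022, -0.03, 0.01], [0.032, -0.118, -0.992, 0.903], [0.0, 0.0, 0.0, 1.0]] 57.6218556197674 320.4650286497859 199.68486608304505
jar 0.86 [294.0, 204.0, 322.0, 235.0] [0.534 0.013]
puck 0.63 [320.0, 182.0, 342.0, 208.0] [ 0.596 -0.043]
cap 0.58 [269.0, 190.0, 292.0, 216.0] [0.575 0.081]
bushing 0.74 [399.0, 159.0, 418.0, 178.0] [ 0.667 -0.236]
bushing 0.7 [368.0, 201.0, 383.0, 215.0] [ 0.566 -0.152]
bushing 0.59 [299.0, 191.0, 314.0, 207.0] [0.586 0.019]
bushing 0.56 [370.0, 170.0, 384.0, 185.0] [ 0.643 -0.157]
bushing 0.41 [268.0, 188.0, 294.0, 214.0] [0.579 0.08 ]
seat_mat 0.86 [258.0, 174.0, 352.0, 247.0] [0.558 0.021]
blue_mat 0.8 [392.0, 206.0, 474.0, 292.0] [ 0.469 -0.299]
blue_mat 0.33 [298.0, 193.0, 312.0, 205.0] [0.586 0.021]
stand 0.94 [164.0, 229.0, 212.0, 267.0] [0.461 0.301]
spanner 0.79 [275.0, 265.0, 285.0, 327.0] [0.35  0.077]
nut 0.58 [294.0, 204.0, 325.0, 239.0] [0.531 0.01 ]
nut 0.56 [346.0, 284.0
[... 231 characters left out ...]
9.6262442859778 194.11505056031626
jar 0.65 [285.0, 190.0, 317.0, 230.0] [0.534 0.009]
puck 0.66 [323.0, 200.0, 354.0, 227.0] [ 0.596 -0.047]
cap 0.78 [282.0, 171.0, 311.0, 196.0] [0.589 0.084]
bushing 0.6 [415.0, 230.0, 436.0, 250.0] [ 0.667 -0.232]
bushing 0.59 [384.0, 218.0, 401.0, 240.0] [ 0.642 -0.163]
bushing 0.53 [355.0, 237.0, 375.0, 260.0] [ 0.563 -0.153]
seat_mat 0.69 [252.0, 173.0, 366.0, 255.0] [0.552 0.005]
blue_mat 0.56 [321.0, 266.0, 462.0, 399.0] [ 0.46  -0.309]
stand 0.64 [178.0, 156.0, 219.0, 185.0] [0.457 0.291]
spanner 0.69 [195.0, 224.0, 248.0, 267.0] [0.36  0.079]
nut 0.42 [324.0, 197.0, 354.0, 230.0] [ 0.597 -0.046]
can 0.75 [433.0, 157.0, 475.0, 225.0] [ 0.768 -0.22 ]
```

View pics/top0.png

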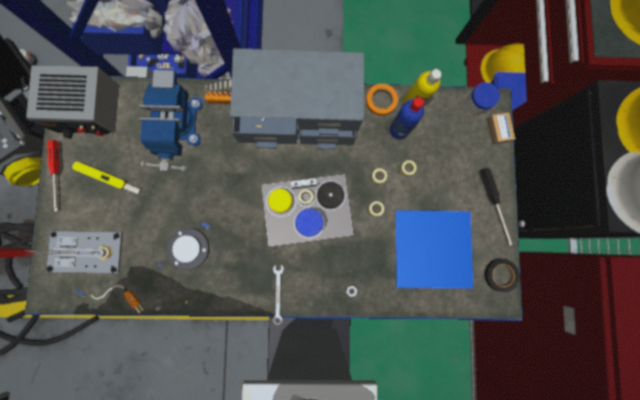

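View pics/scene0.png

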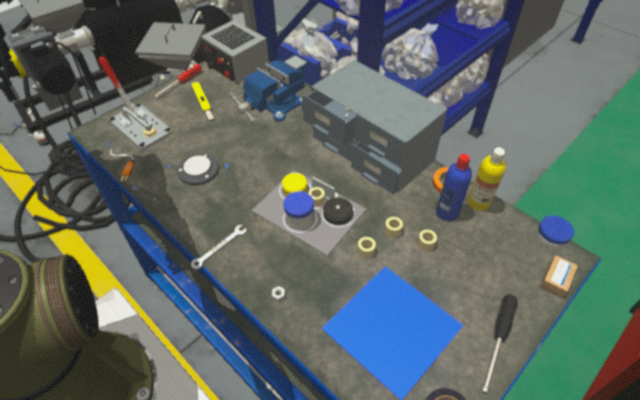

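The top picture shows the jar (310,221) on the near (-x) seat, the cap (280,201) on +y, the puck (331,194) on -y and the bushing (306,198) in the middle. The stand is at left (187,248) and the blue mat at right (433,249). The scene picture agrees, and the three rings to the right are look-alikes. Mat yaw is about 9.6°. Next I move over the seat mat.

servo_tool(
  increments=[
    [[-1, 0.021, -0.036, 0, 2.2], [-1, 0.021, -0.036, 0, 2.2], [-1, 0.021, -0.036, 0, 2.2], [-1, 0.021, -0.036, 0, 2.2], [-1, 0.021, -0.036, 0, 2.2]],
  ],
  grip_force=40,
)

```text
time: 1.6
tool_pos: [0.3385, 0.3715, 0.2394]
tool_rot: [0.102, 0.995, 0.0, 0.0]
ft_force: [0.7, 1.4, 0.3]
grip_width: 0.0857
finger_force: 0.0
```

servo_tool(
  increments=[
    [[-1, 0.021, -0.036, 0, 2.2], [-1, 0.021, -0.036, 0, 2.2], [-1, 0.021, -0.036, 0, 2.2], [-1, 0.021, -0.036, 0, 2.2], [-1, 0.021, -0.036, 0, 2.2]],
  ],
)

```text
time: 2.1
tool_pos: [0.4437, 0.1914, 0.2396]
tool_rot: [0.007, 1.0, 0.0, 0.0]
ft_force: [0.9, 0.9, 0.3]
grip_width: 0.0853
finger_force: 0.0
```

servo_tool(
  increments=[
    [[-1, 0.021, -0.036, 0, 2.2], [-1, 0.021, -0.036, 0, 2.2], [-1, 0.021, -0.036, 0, 2.2], [-1, 0.021, -0.036, 0, 2.2], [-1, 0, 0, 0, 0]],
  ],
)

```text
time: 2.6
tool_pos: [0.5291, 0.0451, 0.2392]
tool_rot: [-0.067, 0.998, -0.001, 0.001]
ft_force: [0.2, 0.1, -0.6]
grip_width: 0.0853
finger_force: 0.0
```

```bash
python3 - <<'E'
from h import *
s=arm.observe();print(s["tool_pos"],s["tool_rot"],s["joints"])
c=cams.read_camera("wrist");cv2.imwrite("pics/w1.png",c["pixels"]);print(np.array(c["T"]).round(4).tolist(),c["fovy"])
for k,h in dict(jar=.063,puck=.014,cap=.018,bushing=.018,seat_mat=.003).items():
  for d in cams.look_for(c,k):
    if d["p"]>.3:
      b=d["bbox"];print(k,round(d["p"],2),np.round(b).tolist(),ray(c,(b[0]+b[2])/2,(b[1]+b[3])/2,h).round(4)[:2])
E
```

```text
[0.52910951 0.04506936 0.23920057] [-6.69736561e-02  9.97754241e-01 -7.93407093e-04  6.11985811e-04] [ 0.08595333  0.18294844 -0.21608985  1.17056431 -0.0016097  -0.04809535]
[[-0.1337, 0.9414, 0.3097, 0.4484], [0.991, 0.1275, 0.0404, 0.0335], [-0.0015, 0.3123, -0.95, 0.3736], [0.0, 0.0, 0.0, 1.0]] 67.99901326807066
jar 0.88 [253.0, 140.0, 317.0, 205.0] [0.5238 0.0093]
puck 0.66 [218.0, 189.0, 272.0, 244.0] [ 0.6016 -0.0402]
cap 0.86 [317.0, 191.0, 368.0, 240.0] [0.5818 0.0843]
bushing 0.95 [280.0, 202.0, 305.0, 233.0] [0.5925 0.0209]
bushing 0.92 [76.0, 229.0, 117.0, 258.0] [ 0.6649 -0.233 ]
bushing 0.81 [137.0, 161.0, 178.0, 199.0] [ 0.5659 -0.1496]
bushing 0.67 [133.0, 221.0, 171.0, 253.0] [ 0.6453 -0.1594]
bushing 0.31 [253.0, 139.0, 316.0, 204.0] [0.534  0.0051]
seat_mat 0.65 [203.0, 132.0, 374.0, 245.0] [0.5592 0.0112]
```

View pics/w1.png

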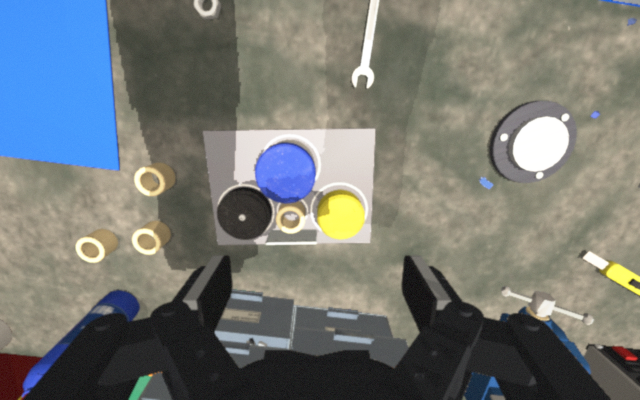

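The wrist picture shows the jar lid (285,172), puck (245,214), cap (341,214), bushing (291,217), and the stand top (540,144), all visible and clear. I'll refine the positions by silhouette fit.

```bash
cat >> h.py <<'E'
from scipy.optimize import minimize
a=np.linspace(0,2*np.pi,40,endpoint=False)
# (radius, z) rings above the underside
R=dict(jar=[(.031,0),(.031,.044),(.033,.044),(.033,.06)],puck=[(.034,0),(.034,.022)],cap=[(.03,0),(.03,.024),(.026,.03)],bushing=[(.018,0),(.018,.03)],stand=[(.05,0),(.05,.01),(.032,.02)])
def fit(c,name,x0,z0=.003):
    """object xy (underside at z0) whose projected hull matches the network's outline"""
    best=None
    for d in cams.outline_of(c,name):
        if d["p"]<.25: continue
        b=d["bbox"];p=ray(c,(b[0]+b[2])/2,(b[1]+b[3])/2,z0+R[name][-1][1]/2)
        e=np.hypot(*(p[:2]-x0))
        if e<.035 and (best is None or e<best[0]): best=(e,d)
    if best is None: return None
    m=best[1]["pixels"].astype(np.uint8)
    mb=cv2.resize(m,None,fx=4,fy=4,interpolation=cv2.INTER_LINEAR)
    def cost(q):
        P=np.array([proj(c,[q[0]+r*np.cos(t),q[1]+r*np.sin(t),z0+z]) for r,z in R[name] for t in a])
        h=cv2.convexHull(((P+.5)*4).astype(np.float32)).round().astype(np.int32)
        k=np.zeros_like(mb);cv2.fillPoly(k,[h],1)
        return 1-(k&mb).sum()/(k|mb).sum()
    r=minimize(cost,x0,method="Nelder-Mead",options=dict(initial_simplex=np.array(x0)+[[0,0],[.006,0],[0,.006]],xatol=1e-4,fatol=1e-4))
    return r.x.round(4),round(r.fun,3)
E
python3 - <<'E'
from h import *
c=cams.read_camera("wrist")
for k,x in dict(jar=(.526,.009),puck=(.6,-.041),cap=(.58,.083),bushing=(.59,.02)).items(): print(k,fit(c,k,x))
print("stand",fit(c,"stand",(.46,.3),0))
for u,v in((204,130),(375,128),(371,243),(217,245)): print(ray(c,u,v,.003).round(4)[:2])
for d in cams.look_for(c,"blue_mat"):print(d)
t=cams.read_camera("top")
for k,x in dict(jar=(.526,.009),puck=(.6,-.041),cap=(.58,.083),bushing=(.59,.02)).items(): print(k,fit(t,k,x))
print("stand",fit(t,"stand",(.46,.3),0))
for u,v in((396,210),(470,210),(473,287),(398,288)): print(ray(t,u,v,.003).round(4)[:2])
E
```

```text
jar (array([0.5263, 0.0092]), np.float64(0.035))
puck (array([ 0.5963, -0.0414]), np.float64(0.054))
cap (array([0.5806, 0.0813]), np.float64(0.043))
bushing (array([0.59  , 0.0185]), np.float64(0.233))
stand (array([0.4606, 0.3012]), np.float64(0.036))
[ 0.497  -0.0939]
[0.4655 0.1125]
[0.6184 0.1381]
[ 0.6512 -0.0725]
{'bbox': [2.0, 0.3, 114.9, 174.9], 'p': 0.8}
jar None
puck None
cap None
bushing None
stand None
[ 0.564  -0.2062]
[ 0.568  -0.3939]
[ 0.3781 -0.3954]
[ 0.373  -0.2098]
```

Positions agree with the mat geometry (yaw about 8.7°, seats 62 mm from the origin). Jar first.

servo_tool(
  increments=[
    [[-1, -0.003, -0.036, 0, 1], [-1, 0, 0, -0.045, 0], [-1, 0, 0, -0.045, 0], [-1, 0, 0, -0.04, 0], [-1, 0, 0, 0, 0]],
  ],
)

```text
time: 4.05
tool_pos: [0.5194, 0.0126, 0.1044]
tool_rot: [-0.078, 0.997, 0.0, -0.005]
ft_force: [-1.2, 0.0, 0.7]
grip_width: 0.0853
finger_force: 0.0
```

```bash
python3 - <<'E'
from h import *
s=arm.observe();print(s["tool_pos"],s["ft_force"])
c=cams.read_camera("wrist");cv2.imwrite("pics/w2.png",c["pixels"])
for k,x in dict(jar=(.526,.009),puck=(.597,-.0413),cap=(.58,.081)).items(): print(k,fit(c,k,x))
E
```

```text
[0.51939082 0.0126219  0.10442668] [-1.21514546  0.00732734  0.66604426]
jar (array([0.526, 0.009]), np.float64(0.034))
puck (array([ 0.5973, -0.0418]), np.float64(0.385))
cap (array([0.5806, 0.0803]), np.float64(0.202))
```

View pics/w2.png

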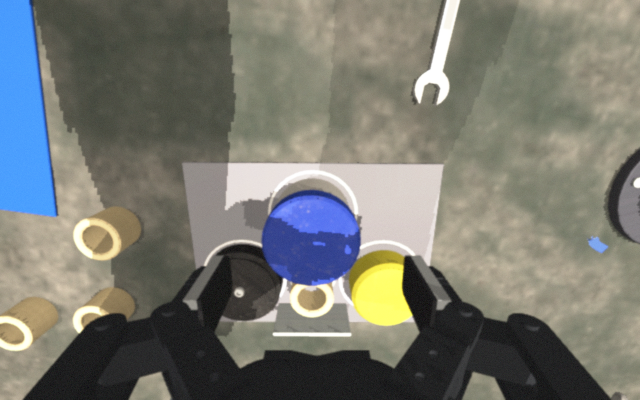

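The picture shows the jar lid centred at (311,238), about midway between the fingers, with the puck and cap clear of it. Letting the arm settle to see the tracking offset.

servo_tool(
  increments=[
    [[-1, 0, 0, 0, 0], [-1, 0, 0, 0, 0], [-1, 0, 0, 0, 0], [-1, 0, 0, 0, 0], [-1, 0, 0, 0, 0]],
  ],
)

```text
time: 4.75
tool_pos: [0.5241, 0.013, 0.1095]
tool_rot: [-0.078, 0.997, 0.0, 0.0]
ft_force: [0.2, 0.1, -0.2]
grip_width: 0.0854
finger_force: 0.0
```

servo_tool(
  increments=[
    [[-1, 0.0022, -0.0034, -0.02, 0], [-1, 0, 0, -0.025, 0], [-1, 0, 0, -0.022, 0], [-1, 0, 0, 0, 0], [-1, 0, 0, 0, 0]],
  ],
)

```text
time: 5.25
tool_pos: [0.5258, 0.0095, 0.0423]
tool_rot: [-0.078, 0.997, 0.0, -0.001]
ft_force: [0.6, 0.5, 0.5]
grip_width: 0.0853
finger_force: 0.0
```

servo_tool(
  increments=[
    [[1, 0, 0, 0, 0], [1, 0, 0, 0, 0], [1, 0, 0, 0, 0], [1, 0, 0, 0, 0], [1, 0, 0, 0, 0]],
  ],
)

```text
time: 5.75
tool_pos: [0.5274, 0.0097, 0.044]
tool_rot: [-0.078, 0.997, 0.0, 0.001]
ft_force: [-2.5, 0.2, 5.8]
grip_width: 0.0646
finger_force: 43.9
```

servo_tool(
  increments=[
    [[1, 0, 0, 0.015, 0], [1, 0, 0, 0.035, 0], [1, 0, 0, 0.04, 0], [1, -0.005, -0.015, 0.01, 0], [1, -0.01, -0.03, 0, 0]],
  ],
  grip_force=50,
)

```text
time: 6.25
tool_pos: [0.5137, -0.0352, 0.1452]
tool_rot: [-0.08, 0.997, -0.0, 0.003]
ft_force: [-0.1, -0.5, -2.1]
grip_width: 0.0645
finger_force: 55.9
```

servo_tool(
  increments=[
    [[1, -0.01, -0.03, 0, 0], [1, -0.01, -0.03, 0, 0], [1, -0.01, -0.03, 0, 0], [1, -0.01, -0.03, 0, 0], [1, -0.01, -0.03, 0, 0]],
  ],
)

```text
time: 6.75
tool_pos: [0.4601, -0.187, 0.1422]
tool_rot: [-0.078, 0.997, -0.0, -0.0]
ft_force: [0.8, 0.0, -2.1]
grip_width: 0.0644
finger_force: 55.9
```

servo_tool(
  increments=[
    [[1, -0.01, -0.03, 0, 0], [1, -0.01, -0.03, 0, 0], [1, -0.01, -0.03, 0, 0], [1, -0.01, -0.025, 0, 0], [1, 0, 0, 0, 0]],
  ],
)

```text
time: 7.25
tool_pos: [0.4196, -0.3034, 0.1422]
tool_rot: [-0.076, 0.997, -0.001, -0.0]
ft_force: [-0.2, 0.4, -2.1]
grip_width: 0.0648
finger_force: 56.0
```

servo_tool(
  increments=[
    [[1, 0, 0, -0.02, 0], [1, 0, 0, -0.035, 0], [1, 0, 0, -0.03, 0], [1, 0, 0, -0.01, 0], [1, 0, 0, 0, 0]],
  ],
)

```text
time: 7.75
tool_pos: [0.42, -0.2994, 0.0463]
tool_rot: [-0.078, 0.997, 0.001, -0.001]
ft_force: [0.5, 0.3, -1.6]
grip_width: 0.0647
finger_force: 56.1
```

servo_tool(
  increments=[
    [[1, 0, 0, -0.003, 0], [1, 0, 0, -0.002, 0], [-1, 0, 0, 0, 0], [-1, 0, 0, 0, 0], [-1, 0, 0, 0, 0]],
  ],
)

```text
time: 8.25
tool_pos: [0.4217, -0.3008, 0.0429]
tool_rot: [-0.078, 0.997, -0.0, 0.0]
ft_force: [0.5, 0.1, -0.6]
grip_width: 0.0854
finger_force: 0.0
```

servo_tool(
  increments=[
    [[-1, 0, 0, 0, 0], [-1, 0, 0, 0.02, 0], [-1, 0, 0, 0.04, 0], [-1, 0, 0, 0.04, 0], [-1, 0, 0, 0, 0]],
  ],
)

```text
time: 8.75
tool_pos: [0.4243, -0.3027, 0.1477]
tool_rot: [-0.078, 0.997, -0.003, 0.003]
ft_force: [0.1, 0.5, 0.6]
grip_width: 0.0856
finger_force: 0.0
```

```bash
python3 - <<'E'
from h import *
s=arm.observe();print(s["tool_pos"],s["joints"])
c=cams.read_camera("wrist");print("jar",fit(c,"jar",(.421,-.301)))
c=cams.read_camera("top");cv2.imwrite("pics/t3.png",c["pixels"][140:300,220:500])
for k,x in dict(puck=(.597,-.0413),cap=(.58,.081)).items(): print(k,fit(c,k,x))
E
```

```text
[ 0.42434235 -0.30273049  0.14769904] [-6.19686053e-01  2.16358264e-01 -3.91399069e-01  9.53988176e-01
  2.58664067e-05 -7.75871128e-01]
jar (array([ 0.4211, -0.302 ]), np.float64(0.032))
puck (array([ 0.5976, -0.0397]), np.float64(0.061))
cap (array([0.58  , 0.0835]), np.float64(0.056))
```

servo_tool(
  increments=[
    [[-1, 0.016, 0.0236, 0, -8.2], [-1, 0.016, 0.0236, 0, -8.2], [-1, 0.016, 0.0236, 0, -8.2], [-1, 0.016, 0.0236, 0, -8.2], [-1, 0.016, 0.0236, 0, -8.2]],
  ],
)

```text
time: 9.5
tool_pos: [0.5007, -0.1811, 0.1407]
tool_rot: [0.279, 0.96, 0.0, -0.001]
ft_force: [0.9, -0.5, -0.8]
grip_width: 0.0852
finger_force: 0.0
```

servo_tool(
  increments=[
    [[-1, 0.016, 0.0236, 0, -8.2], [-1, 0.016, 0.0236, 0, -8.2], [-1, 0.016, 0.0236, 0, -8.2], [-1, 0.016, 0.0236, 0, -8.2], [-1, 0.016, 0.0236, 0, -8.2]],
  ],
)

```text
time: 10.0
tool_pos: [0.5807, -0.0633, 0.1406]
tool_rot: [0.597, 0.802, -0.001, -0.001]
ft_force: [-0.1, -0.2, -0.5]
grip_width: 0.0855
finger_force: 0.0
```

servo_tool(
  increments=[
    [[-1, 0.016, 0.0236, 0, -8.2], [-1, 0, 0, 0, 0], [-1, 0, 0, 0, 0], [-1, 0, 0, 0, 0], [-1, 0, 0, 0, 0]],
  ],
)

```text
time: 10.5
tool_pos: [0.5964, -0.0417, 0.1419]
tool_rot: [0.651, 0.759, -0.0, -0.0]
ft_force: [-0.1, 0.8, -0.1]
grip_width: 0.0851
finger_force: 0.0
```

```bash
python3 - <<'E'
from h import *
s=arm.observe();print(s["tool_pos"],s["tool_rot"])
c=cams.read_camera("wrist");cv2.imwrite("pics/w4.png",c["pixels"])
for k,x in dict(puck=(.597,-.0413),cap=(.58,.081),bushing=(.588,.019)).items(): print(k,fit(c,k,x))
E
```

```text
[ 0.59637341 -0.04174249  0.14190397] [ 6.51253366e-01  7.58860184e-01 -3.88341487e-04 -3.50601881e-04]
puck (array([ 0.5963, -0.0411]), np.float64(0.046))
cap (array([0.5806, 0.0814]), np.float64(0.015))
bushing (array([0.59  , 0.0185]), np.float64(0.379))
```

View pics/w4.png

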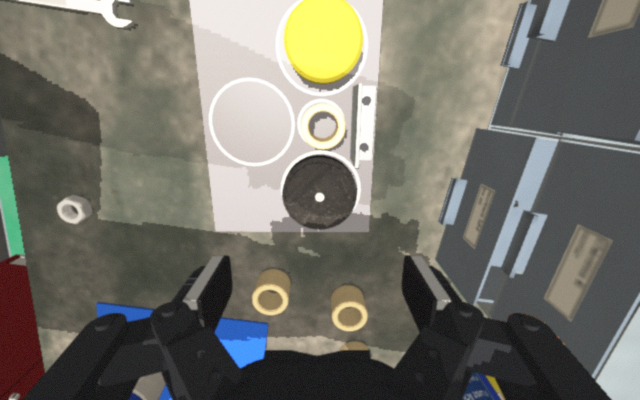

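The picture shows the puck at (320,190), the bushing at (323,125), the empty jar seat ring at (252,121), and nothing in the finger paths. Descending on the puck.

servo_tool(
  increments=[
    [[-1, 0, 0, -0.03, 0], [-1, 0, 0, -0.045, 0], [-1, 0, 0, -0.04, 0], [-1, 0, 0, -0.013, 0], [-1, 0, 0, 0, 0]],
  ],
)

```text
time: 11.2
tool_pos: [0.5952, -0.041, 0.0126]
tool_rot: [0.651, 0.759, -0.001, -0.002]
ft_force: [0.6, 0.5, 1.1]
grip_width: 0.0854
finger_force: 0.0
```

servo_tool(
  increments=[
    [[1, 0, 0, 0, 0], [1, 0, 0, 0, 0], [1, 0, 0, 0, 0], [1, 0, 0, 0, 0], [1, 0, 0, 0, 0]],
  ],
)

```text
time: 11.7
tool_pos: [0.5994, -0.0411, 0.0171]
tool_rot: [0.651, 0.759, 0.001, 0.002]
ft_force: [-0.7, 0.2, 7.8]
grip_width: 0.0653
finger_force: 56.3
```

```bash
python3 - <<'E'
from h import *
c=cams.read_camera("wrist");cv2.imwrite("pics/w5.png",c["pixels"])
E
```

```text
(no output)
```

View pics/w5.png

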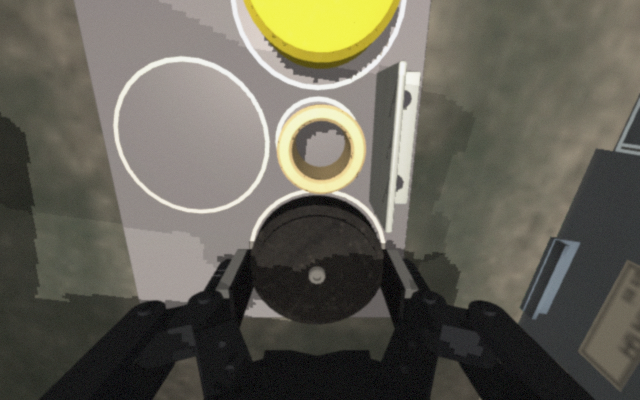

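The picture shows the puck held squarely between the pads, its stud at (317,275), with the bushing untouched at (322,148). Moving the puck to the blue mat.

servo_tool(
  increments=[
    [[1, 0, 0, 0.015, 0], [1, 0, 0, 0.035, 0], [1, 0, 0, 0.04, 0], [1, -0.006, -0.015, 0, 0], [1, -0.0125, -0.035, 0, 0]],
  ],
)

```text
time: 12.25
tool_pos: [0.5814, -0.0901, 0.1071]
tool_rot: [0.65, 0.76, 0.002, 0.002]
ft_force: [0.7, -0.2, -2.0]
grip_width: 0.0651
finger_force: 56.2
```

servo_tool(
  increments=[
    [[1, -0.0125, -0.035, 0, 0], [1, -0.0125, -0.035, 0, 0], [1, -0.0125, -0.035, 0, 0], [1, -0.0125, -0.035, 0, 0], [1, -0.0075, -0.02, 0, 0]],
  ],
)

```text
time: 12.75
tool_pos: [0.5202, -0.2537, 0.1048]
tool_rot: [0.652, 0.758, -0.0, 0.001]
ft_force: [0.3, -0.5, -0.9]
grip_width: 0.0659
finger_force: 56.2
```

servo_tool(
  increments=[
    [[1, 0, 0, -0.02, 0], [1, 0, 0, -0.04, 0], [1, 0, 0, -0.02, 0], [1, 0, 0, -0.003, 0], [1, 0, 0, 0, 0]],
  ],
)

```text
time: 13.25
tool_pos: [0.5209, -0.251, 0.0214]
tool_rot: [0.651, 0.759, -0.0, -0.0]
ft_force: [1.0, -1.0, -0.5]
grip_width: 0.0656
finger_force: 56.2
```

servo_tool(
  increments=[
    [[1, 0, 0, -0.003, 0], [1, 0, 0, -0.001, 0], [1, 0, 0, 0, 0], [-1, 0, 0, 0, 0], [-1, 0, 0, 0, 0]],
  ],
)

```text
time: 13.75
tool_pos: [0.5216, -0.251, 0.0178]
tool_rot: [0.651, 0.759, 0.0, 0.0]
ft_force: [0.2, 0.3, 0.8]
grip_width: 0.0852
finger_force: 0.0
```

servo_tool(
  increments=[
    [[-1, 0, 0, 0, 0], [-1, 0, 0, 0.02, 0], [-1, 0, 0, 0.04, 0], [-1, 0, 0, 0.04, 0], [-1, 0, 0, 0.023, 0]],
  ],
)

```text
time: 14.25
tool_pos: [0.5225, -0.2515, 0.1437]
tool_rot: [0.651, 0.759, 0.0, 0.002]
ft_force: [0.1, -0.8, 0.2]
grip_width: 0.0853
finger_force: 0.0
```

```bash
python3 - <<'E'
from h import *
s=arm.observe();print(s["tool_pos"])
c=cams.read_camera("wrist");print("puck",fit(c,"puck",(.521,-.251)),"jar",fit(c,"jar",(.421,-.301)))
E
```

```text
[ 0.52248325 -0.25149122  0.14368081]
puck (array([ 0.5202, -0.2507]), np.float64(0.043)) jar (array([ 0.4222, -0.3008]), np.float64(0.145))
```

servo_tool(
  increments=[
    [[-1, 0.0066, 0.037, 0, 0], [-1, 0.0066, 0.037, 0, 0], [-1, 0.0066, 0.037, 0, 0], [-1, 0.0066, 0.037, 0, 0], [-1, 0.0066, 0.037, 0, 0]],
  ],
  grip_force=35,
)

```text
time: 14.9
tool_pos: [0.5531, -0.0643, 0.1385]
tool_rot: [0.651, 0.759, -0.001, -0.001]
ft_force: [1.0, -0.4, -0.7]
grip_width: 0.0858
finger_force: 0.0
```

servo_tool(
  increments=[
    [[-1, 0.0066, 0.037, 0, 0], [-1, 0.0066, 0.037, 0, 0], [-1, 0.0066, 0.037, 0, 0], [-1, 0.0066, 0.037, 0, 0], [-1, 0, 0, 0, 0]],
  ],
)

```text
time: 15.4
tool_pos: [0.5802, 0.0861, 0.1384]
tool_rot: [0.649, 0.761, -0.0, -0.001]
ft_force: [0.7, -0.3, -0.4]
grip_width: 0.0853
finger_force: 0.0
```

servo_tool(
  increments=[
    [[-1, 0, 0, 0, 0], [-1, 0, 0, -0.03, 0], [-1, 0, 0, -0.04, 0], [-1, 0, 0, 0, 0], [-1, 0, 0, 0, 0]],
  ],
)

```text
time: 15.9
tool_pos: [0.5792, 0.0809, 0.0697]
tool_rot: [0.652, 0.759, -0.001, -0.001]
ft_force: [0.3, 0.3, 0.1]
grip_width: 0.0852
finger_force: 0.0
```

```bash
python3 - <<'E'
from h import *
s=arm.observe();print(s["tool_pos"])
c=cams.read_camera("wrist");print(fit(c,"cap",(.5806,.0814)),fit(c,"bushing",(.588,.019)));cv2.imwrite("pics/w6.png",c["pixels"])
E
```

```text
[0.57923751 0.08088931 0.06968202]
(array([0.5804, 0.0813]), np.float64(0.014)) None
```

View pics/w6.png

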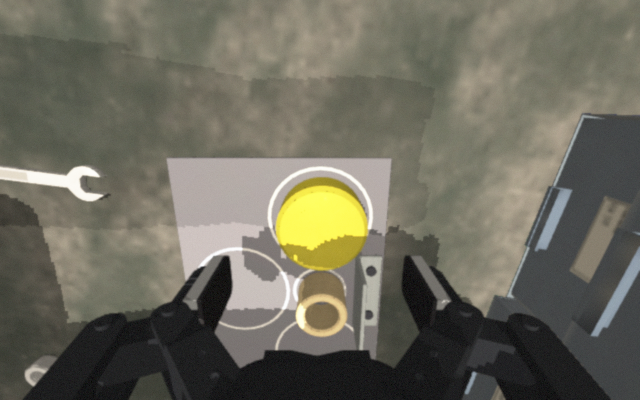

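The picture shows the cap at (321,225) midway between the fingers, with the bushing at (322,313). Grasping the cap.

servo_tool(
  increments=[
    [[-1, 0, 0, -0.03, 0], [-1, 0, 0, -0.02, 0], [-1, 0, 0, -0.006, 0], [-1, 0, 0, 0, 0], [-1, 0, 0, 0, 0]],
  ],
)

```text
time: 16.55
tool_pos: [0.5818, 0.0822, 0.0158]
tool_rot: [0.651, 0.759, 0.001, 0.001]
ft_force: [0.2, -0.3, 0.2]
grip_width: 0.0855
finger_force: 0.0
```

servo_tool(
  increments=[
    [[1, 0, 0, 0, 0], [1, 0, 0, 0, 0], [1, 0, 0, 0, 0], [1, 0, 0, 0, 0], [1, 0, 0, 0, 0]],
  ],
)

```text
time: 17.05
tool_pos: [0.5816, 0.0823, 0.0159]
tool_rot: [0.651, 0.759, 0.001, 0.001]
ft_force: [-0.8, 0.0, 7.4]
grip_width: 0.0576
finger_force: 36.7
```

servo_tool(
  increments=[
    [[1, 0, 0, 0.015, 0], [1, 0, 0, 0.04, 0], [1, 0, 0, 0.045, 0], [1, 0, 0, 0, 0], [1, -0.0027, -0.0196, 0, 0]],
  ],
)

```text
time: 17.55
tool_pos: [0.58, 0.0641, 0.1166]
tool_rot: [0.65, 0.76, 0.002, 0.001]
ft_force: [0.0, 1.0, -1.5]
grip_width: 0.0576
finger_force: 38.0
```

servo_tool(
  increments=[
    [[1, -0.0054, -0.0393, 0, 0], [1, -0.0054, -0.0393, 0, 0], [1, -0.0054, -0.0393, 0, 0], [1, -0.0054, -0.0393, 0, 0], [1, -0.0054, -0.0393, 0, 0]],
  ],
)

```text
time: 18.05
tool_pos: [0.5504, -0.1354, 0.1143]
tool_rot: [0.651, 0.759, 0.0, 0.0]
ft_force: [-0.4, 0.1, -0.3]
grip_width: 0.0575
finger_force: 38.0
```

servo_tool(
  increments=[
    [[1, -0.0054, -0.0393, 0, 0], [1, -0.0054, -0.0393, 0, 0], [1, -0.0054, -0.0393, 0, 0], [1, -0.0054, -0.0393, 0, 0], [1, -0.0054, -0.0393, 0, 0]],
  ],
)

```text
time: 18.55
tool_pos: [0.5234, -0.332, 0.1142]
tool_rot: [0.651, 0.759, 0.0, 0.0]
ft_force: [-0.1, 0.1, 0.0]
grip_width: 0.058
finger_force: 38.0
```

servo_tool(
  increments=[
    [[1, -0.0027, -0.0196, 0, 0], [1, 0, 0, -0.03, 0], [1, 0, 0, -0.045, 0], [1, 0, 0, -0.015, 0], [1, 0, 0, -0.004, 0]],
  ],
)

```text
time: 19.05
tool_pos: [0.5193, -0.3483, 0.0179]
tool_rot: [0.651, 0.759, -0.0, -0.003]
ft_force: [-0.1, 0.7, -1.0]
grip_width: 0.0577
finger_force: 38.0
```

servo_tool(
  increments=[
    [[1, 0, 0, -0.003, 0], [1, 0, 0, -0.001, 0], [1, 0, 0, 0, 0], [-1, 0, 0, 0, 0], [-1, 0, 0, 0, 0]],
  ],
)

```text
time: 19.55
tool_pos: [0.5218, -0.3504, 0.0173]
tool_rot: [0.651, 0.759, 0.0, 0.001]
ft_force: [-1.1, -0.7, -0.6]
grip_width: 0.0839
finger_force: 0.0
```

servo_tool(
  increments=[
    [[-1, 0, 0, 0, 0], [-1, 0, 0, 0.02, 0], [-1, 0, 0, 0.04, 0], [-1, 0, 0, 0.04, 0], [-1, 0, 0, 0.028, 0]],
  ],
)

```text
time: 20.05
tool_pos: [0.5219, -0.3506, 0.1473]
tool_rot: [0.651, 0.759, 0.0, 0.001]
ft_force: [0.6, -0.9, 0.3]
grip_width: 0.0853
finger_force: 0.0
```

```bash
python3 - <<'E'
from h import *
s=arm.observe();print(s["tool_pos"])
c=cams.read_camera("wrist");print("cap",fit(c,"cap",(.521,-.351)),fit(c,"jar",(.421,-.301)),fit(c,"puck",(.521,-.251)))
c=cams.read_camera("top");print("bushing",fit(c,"bushing",(.588,.019)))
for n,x in(("jar",(.421,-.301)),("puck",(.521,-.251))):print(n,fit(c,n,x))
cv2.imwrite("pics/t7.png",cv2.resize(c["pixels"][140:300,220:500],None,fx=2.5,fy=2.5))
E
```

```text
[ 0.52191205 -0.35061755  0.14728784]
cap (array([ 0.5206, -0.3516]), np.float64(0.022)) (array([ 0.4225, -0.3016]), np.float64(0.041)) (array([ 0.5197, -0.2523]), np.float64(0.046))
bushing (array([0.5908, 0.021 ]), np.float64(0.356))
jar (array([ 0.422 , -0.2994]), np.float64(0.054))
puck (array([ 0.5218, -0.2478]), np.float64(0.049))
```

View pics/t7.png

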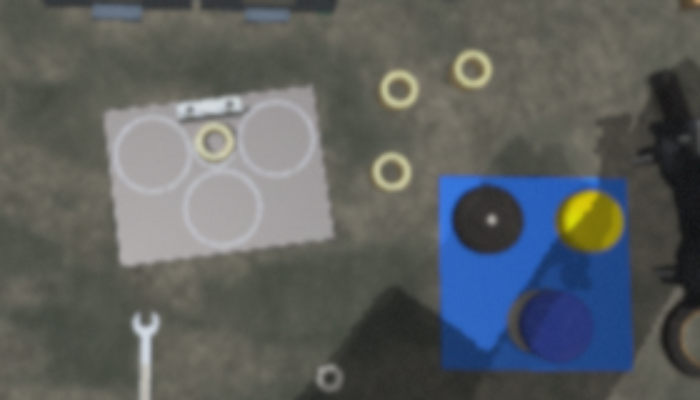

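The top crop shows the seat mat with only the bushing left on it at (214,142). The puck (488,218), cap (590,220) and jar (556,325) stand upright on the blue mat, and the spanner and nut are in place. Now the bushing.

servo_tool(
  increments=[
    [[-1, 0.0063, 0.0336, 0, 8.2], [-1, 0.0063, 0.0336, 0, 8.2], [-1, 0.0063, 0.0336, 0, 8.2], [-1, 0.0063, 0.0336, 0, 8.2], [-1, 0.0063, 0.0336, 0, 8.2]],
  ],
)

```text
time: 20.95
tool_pos: [0.552, -0.1806, 0.143]
tool_rot: [0.341, 0.94, -0.0, -0.001]
ft_force: [-0.4, 0.4, -0.2]
grip_width: 0.0854
finger_force: 0.0
```

servo_tool(
  increments=[
    [[-1, 0.0063, 0.0336, 0, 8.2], [-1, 0.0063, 0.0336, 0, 8.2], [-1, 0.0063, 0.0336, 0, 8.2], [-1, 0.0063, 0.0336, 0, 8.2], [-1, 0.0063, 0.0336, 0, 8.2]],
  ],
)

```text
time: 21.45
tool_pos: [0.5835, -0.0127, 0.1431]
tool_rot: [-0.01, 1.0, 0.0, -0.001]
ft_force: [0.3, -0.8, 0.4]
grip_width: 0.0853
finger_force: 0.0
```

servo_tool(
  increments=[
    [[-1, 0.0063, 0.0336, 0, 8.2], [-1, 0, 0, 0, 0], [-1, 0, 0, 0, 0], [-1, 0, 0, 0, 0], [-1, 0, 0, 0, 0]],
  ],
)

```text
time: 21.95
tool_pos: [0.5901, 0.0184, 0.1439]
tool_rot: [-0.077, 0.997, -0.0, -0.0]
ft_force: [0.6, 0.3, -0.6]
grip_width: 0.085
finger_force: 0.0
```

```bash
python3 - <<'E'
from h import *
s=arm.observe();print(s["tool_pos"],s["tool_rot"])
c=cams.read_camera("wrist");print("bushing",fit(c,"bushing",(.5895,.0195)));cv2.imwrite("pics/w8.png",c["pixels"])
E
```

```text
[0.59007792 0.0184121  0.14392989] [-7.70126194e-02  9.97030027e-01 -1.19915187e-04 -4.09079400e-04]
bushing (array([0.5905, 0.0187]), np.float64(0.197))
```

View pics/w8.png

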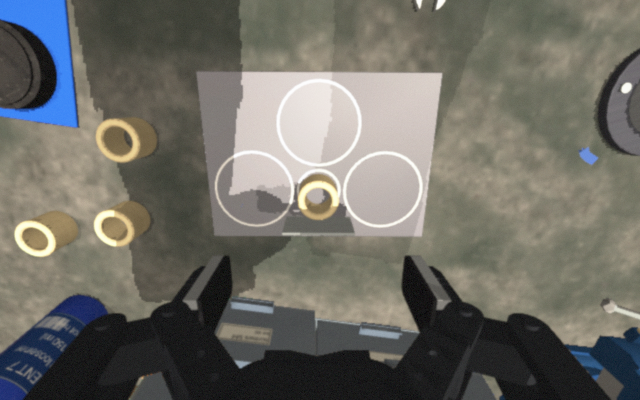

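servo_tool(
  increments=[
    [[-1, 0, 0, -0.03, 0], [-1, 0, 0, -0.045, 0], [-1, 0, 0, -0.035, 0], [-1, 0, 0, -0.012, 0], [-1, 0, 0, 0, 0]],
  ],
  grip_force=40,
)

```text
time: 22.55
tool_pos: [0.5888, 0.019, 0.0207]
tool_rot: [-0.078, 0.997, 0.0, -0.002]
ft_force: [0.1, -0.0, -0.7]
grip_width: 0.0853
finger_force: 0.0
```

servo_tool(
  increments=[
    [[1, 0, 0, 0, 0], [1, 0, 0, 0, 0], [1, 0, 0, 0, 0], [1, 0, 0, 0, 0], [1, 0, 0, 0, 0]],
  ],
)

```text
time: 23.05
tool_pos: [0.5918, 0.0197, 0.0242]
tool_rot: [-0.078, 0.997, 0.0, 0.001]
ft_force: [-0.5, 0.5, 7.5]
grip_width: 0.0342
finger_force: 39.4
```

servo_tool(
  increments=[
    [[1, 0, 0, 0, 0], [1, 0, 0, 0, 0], [1, 0, 0, 0.02, 0], [1, 0, 0, 0.04, 0], [1, 0, 0, 0.04, 0]],
  ],
)

```text
time: 23.55
tool_pos: [0.5896, 0.0195, 0.1232]
tool_rot: [-0.078, 0.997, 0.0, -0.001]
ft_force: [0.8, 0.1, -0.8]
grip_width: 0.0341
finger_force: 40.4
```

```bash
python3 - <<'E'
from h import *
s=arm.observe();print(s["tool_pos"],s["tool_rot"],s["ft_force"])
c=cams.read_camera("wrist");cv2.imwrite("pics/w9.png",c["pixels"])
g=cv2.cvtColor(c["pixels"],cv2.COLOR_BGR2GRAY)
print("stand",fit(c,"stand",(.461,.301),0))
c=cams.read_camera("top");print("stand top",fit(c,"stand",(.461,.301),0))
E
```

```text
[0.58963087 0.0195403  0.12323206] [-7.80662232e-02  9.96947881e-01  3.19012819e-05 -7.65897072e-04] [ 0.78272609  0.10211266 -0.77833597]
stand None
stand top (array([0.4607, 0.3036]), np.float64(0.035))
```

View pics/w9.png

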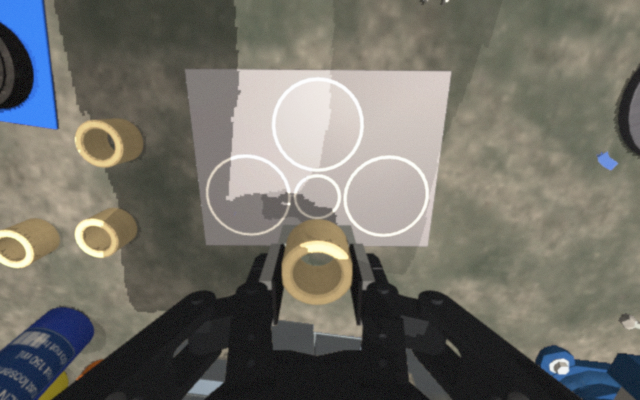

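The bushing is held square at (317,276), and all seat rings are visible: jar (318,124), puck (248,195), cap (386,195). Next, to the stand.

servo_tool(
  increments=[
    [[1, -0.008, 0.018, 0, 0], [1, -0.0162, 0.0353, 0, 0], [1, -0.0162, 0.0353, 0, 0], [1, -0.0162, 0.0353, 0, 0], [1, -0.0162, 0.0353, 0, 0]],
  ],
)

```text
time: 24.25
tool_pos: [0.5156, 0.1794, 0.1205]
tool_rot: [-0.078, 0.997, -0.0, -0.001]
ft_force: [0.8, -0.2, -0.4]
grip_width: 0.0342
finger_force: 40.4
```

servo_tool(
  increments=[
    [[1, -0.0162, 0.0353, 0, 0], [1, -0.0162, 0.0353, 0, 0], [1, -0.0162, 0.0353, 0, 0], [1, -0.0083, 0.0176, 0, 0], [1, 0, 0, 0, 0]],
  ],
)

```text
time: 24.75
tool_pos: [0.4585, 0.3038, 0.1206]
tool_rot: [-0.08, 0.997, -0.0, -0.001]
ft_force: [-0.8, -0.5, -2.2]
grip_width: 0.0342
finger_force: 40.4
```

servo_tool(
  increments=[
    [[1, 0, 0, 0, 0], [1, 0, 0, 0, 0], [1, 0, 0, 0, 0], [1, 0, 0, 0, 0], [1, 0, 0, 0, 0]],
  ],
)

```text
time: 25.25
tool_pos: [0.4611, 0.3016, 0.1223]
tool_rot: [-0.077, 0.997, -0.0, 0.0]
ft_force: [-0.3, 0.4, -1.5]
grip_width: 0.034
finger_force: 40.4
```

```bash
python3 - <<'E'
from h import *
s=arm.observe();print(s["tool_pos"],s["tool_rot"])
c=cams.read_camera("wrist");cv2.imwrite("pics/w10.png",c["pixels"])
print("stand",fit(c,"stand",(.461,.301),0))
z=s["tool_pos"][2]-.0242+.003
print("bushing held",fit(c,"bushing",s["tool_pos"][:2],z))
# bright table top: threshold, fit ellipse
g=c["pixels"].min(2);m=(g>170).astype(np.uint8);k=cv2.findContours(m,0,2)[0];k=max(k,key=cv2.contourArea)
print(cv2.boundingRect(k));h=cv2.convexHull(k);e=cv2.fitEllipse(h);print(e,ray(c,*e[0],.02).round(4))
E
```

```text
[0.46110752 0.30164782 0.12231618] [-7.74953722e-02  9.96992711e-01 -7.58975155e-06  2.40844883e-05]
stand (array([0.4603, 0.3015]), np.float64(0.168))
bushing held (array([0.4592, 0.3005]), np.float64(0.101))
(481, 161, 159, 123)
((568.4645385742188, 224.3655548095703), (124.68559265136719, 216.32037353515625), 96.03203582763672) [0.4462 0.5187 0.02  ]
```

View pics/w10.png

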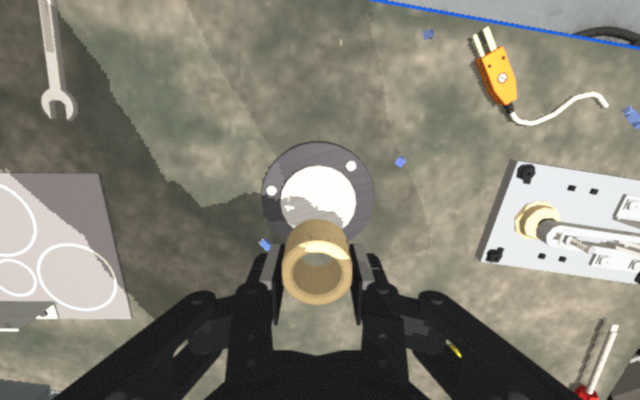

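The picture shows the stand base (318,193) with its bright table (320,197) under the tool, and the bushing held at (317,272). The stand fit agrees to 1 mm. Lowering.

servo_tool(
  increments=[
    [[1, 0.0003, 0, -0.02, 0], [1, 0, 0, -0.035, 0], [1, 0, 0, -0.02, 0], [1, 0, 0, -0.002, 0], [1, 0, 0, 0, 0]],
  ],
)

```text
time: 25.9
tool_pos: [0.4609, 0.3021, 0.0453]
tool_rot: [-0.078, 0.997, -0.0, -0.0]
ft_force: [-0.2, 0.1, -0.4]
grip_width: 0.0338
finger_force: 40.4
```

servo_tool(
  increments=[
    [[1, 0, 0, -0.002, 0], [1, 0, 0, -0.001, 0], [1, 0, 0, -0.001, 0], [1, 0, 0, 0, 0], [1, 0, 0, 0, 0]],
  ],
)

```text
time: 26.4
tool_pos: [0.4612, 0.3023, 0.0416]
tool_rot: [-0.078, 0.997, 0.0, 0.0]
ft_force: [-1.0, 0.8, -0.7]
grip_width: 0.034
finger_force: 40.4
```

servo_tool(
  increments=[
    [[1, 0, 0, -0.001, 0], [1, 0, 0, 0, 0], [1, 0, 0, -0.0005, 0], [1, 0, 0, 0, 0], [1, 0, 0, 0, 0]],
  ],
)

```text
time: 26.9
tool_pos: [0.4613, 0.3024, 0.0412]
tool_rot: [-0.078, 0.997, 0.0, 0.0]
ft_force: [-3.1, -2.0, 10.5]
grip_width: 0.0341
finger_force: 41.5
```

servo_tool(
  increments=[
    [[1, 0, 0, 0.0007, 0], [-1, 0, 0, 0, 0], [-1, 0, 0, 0, 0], [-1, 0, 0, 0, 0], [-1, 0, 0, 0, 0]],
  ],
)

```text
time: 27.4
tool_pos: [0.4611, 0.3022, 0.0403]
tool_rot: [-0.078, 0.997, -0.0, -0.0]
ft_force: [-1.2, -0.2, -0.2]
grip_width: 0.0853
finger_force: 0.0
```

servo_tool(
  increments=[
    [[-1, 0, 0, 0.02, 0], [-1, 0, 0, 0.035, 0], [-1, 0, 0, 0.045, 0], [-1, 0, 0, 0, 0], [-1, 0, 0, 0, 0]],
  ],
)

```text
time: 27.9
tool_pos: [0.462, 0.3028, 0.1416]
tool_rot: [-0.078, 0.997, 0.001, 0.001]
ft_force: [-1.0, 0.5, -1.0]
grip_width: 0.0849
finger_force: 0.0
```

```bash
python3 - <<'E'
from h import *
s=arm.observe();print(s["tool_pos"],s["joints"])
c=cams.read_camera("wrist");cv2.imwrite("pics/w11.png",c["pixels"][60:360,160:480])
print("stand",fit(c,"stand",(.461,.301),0),"bushing",fit(c,"bushing",(.461,.301),.02))
# seat rings measured in pics/w9 need that pose; recompute from its TCP shift instead
E
```

```text
[0.46201488 0.30280268 0.14162877] [ 5.80181995e-01  2.81441269e-01 -3.20632454e-01  9.65852423e-01
 -3.90601613e-05  4.23973689e-01]
stand (array([0.4606, 0.3015]), np.float64(0.198)) bushing (array([0.4595, 0.3012]), np.float64(0.211))
```

View pics/w11.png

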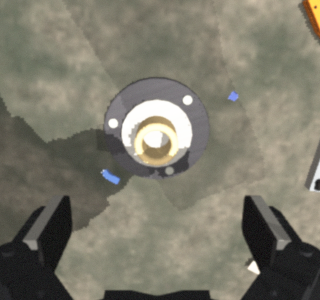

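The picture shows the bushing upright at (156,145) in the middle of the stand's bright table. The fits put it within about 1 mm. Now returning the jar.

servo_tool(
  increments=[
    [[-1, -0.0027, -0.0402, 0, 0], [-1, -0.0027, -0.0402, 0, 0], [-1, -0.0027, -0.0402, 0, 0], [-1, -0.0027, -0.0402, 0, 0], [-1, -0.0027, -0.0402, 0, 0]],
  ],
  grip_force=45,
)

```text
time: 28.55
tool_pos: [0.4461, 0.0995, 0.139]
tool_rot: [-0.078, 0.997, -0.0, -0.001]
ft_force: [0.7, -0.0, 0.7]
grip_width: 0.0855
finger_force: 0.0
```

servo_tool(
  increments=[
    [[-1, -0.0027, -0.0402, 0, 0], [-1, -0.0027, -0.0402, 0, 0], [-1, -0.0027, -0.0402, 0, 0], [-1, -0.0027, -0.0402, 0, 0], [-1, -0.0027, -0.0402, 0, 0]],
  ],
)

```text
time: 29.05
tool_pos: [0.4327, -0.1011, 0.1392]
tool_rot: [-0.078, 0.997, 0.0, -0.001]
ft_force: [0.9, 0.5, -0.9]
grip_width: 0.0854
finger_force: 0.0
```

servo_tool(
  increments=[
    [[-1, -0.0027, -0.0402, 0, 0], [-1, -0.0027, -0.0402, 0, 0], [-1, -0.0027, -0.0402, 0, 0], [-1, -0.0027, -0.0402, 0, 0], [-1, -0.0021, -0.0397, 0, 0]],
  ],
)

```text
time: 29.55
tool_pos: [0.4198, -0.3014, 0.1389]
tool_rot: [-0.078, 0.997, 0.001, -0.001]
ft_force: [0.1, 0.1, 0.1]
grip_width: 0.0855
finger_force: 0.0
```

servo_tool(
  increments=[
    [[-1, 0, 0, 0, 0], [-1, 0, 0, 0, 0], [-1, 0, 0, 0, 0], [-1, 0, 0, 0, 0], [-1, 0, 0, 0, 0]],
  ],
)

```text
time: 30.05
tool_pos: [0.4213, -0.2992, 0.1404]
tool_rot: [-0.079, 0.997, 0.0, -0.0]
ft_force: [-0.3, 0.6, -0.7]
grip_width: 0.0854
finger_force: 0.0
```

```bash
python3 - <<'E'
from h import *
s=arm.observe();print(s["tool_pos"],s["tool_rot"])
c=cams.read_camera("wrist");print("jar",fit(c,"jar",(.421,-.301)))
c=cams.read_camera("top");print("stand",fit(c,"stand",(.461,.301),0),"bushing",fit(c,"bushing",(.461,.301),.02))
E
```

```text
[ 0.42128468 -0.29922391  0.14040736] [-7.88170122e-02  9.96889086e-01  1.35275651e-04 -1.06296695e-04]
jar (array([ 0.4209, -0.3021]), np.float64(0.031))
stand (array([0.4615, 0.3033]), np.float64(0.165)) bushing (array([0.4611, 0.3035]), np.float64(0.12))
```

servo_tool(
  increments=[
    [[-1, 0, 0, -0.03, 0], [-1, 0, 0, -0.04, 0], [-1, 0, 0, -0.023, 0], [-1, 0, 0, -0.005, 0], [-1, 0, 0, 0, 0]],
  ],
)

```text
time: 30.8
tool_pos: [0.4208, -0.3, 0.0421]
tool_rot: [-0.078, 0.997, 0.0, -0.001]
ft_force: [-0.1, 0.1, 0.3]
grip_width: 0.0857
finger_force: 0.0
```

servo_tool(
  increments=[
    [[1, 0, 0, 0, 0], [1, 0, 0, 0, 0], [1, 0, 0, 0, 0], [1, 0, 0, 0, 0], [1, 0, 0, 0, 0]],
  ],
)

```text
time: 31.3
tool_pos: [0.4224, -0.301, 0.0445]
tool_rot: [-0.078, 0.997, -0.001, 0.001]
ft_force: [-1.5, 1.0, 6.2]
grip_width: 0.0646
finger_force: 49.4
```

servo_tool(
  increments=[
    [[1, 0, 0, 0.015, 0], [1, 0, 0, 0.035, 0], [1, 0, 0, 0.04, 0], [1, 0, 0, 0.01, 0], [1, 0.005, 0.015, 0, 0]],
  ],
)

```text
time: 31.8
tool_pos: [0.428, -0.2873, 0.1454]
tool_rot: [-0.077, 0.997, -0.002, 0.002]
ft_force: [1.0, 0.1, -1.9]
grip_width: 0.0646
finger_force: 50.5
```

servo_tool(
  increments=[
    [[1, 0.01, 0.03, 0, 0], [1, 0.01, 0.03, 0, 0], [1, 0.01, 0.03, 0, 0], [1, 0.01, 0.03, 0, 0], [1, 0.01, 0.03, 0, 0]],
  ],
)

```text
time: 32.3
tool_pos: [0.4755, -0.1329, 0.1412]
tool_rot: [-0.078, 0.997, 0.001, -0.001]
ft_force: [-0.2, 0.1, -1.7]
grip_width: 0.0643
finger_force: 50.5
```

servo_tool(
  increments=[
    [[1, 0.01, 0.03, 0, 0], [1, 0.01, 0.03, 0, 0], [1, 0.01, 0.03, 0, 0], [1, 0.01, 0.03, 0, 0], [1, 0.01, 0.025, 0, 0]],
  ],
)

```text
time: 32.8
tool_pos: [0.5251, 0.0122, 0.1411]
tool_rot: [-0.079, 0.997, 0.0, -0.001]
ft_force: [-0.1, 0.3, -1.1]
grip_width: 0.0651
finger_force: 50.5
```

servo_tool(
  increments=[
    [[1, 0, 0, -0.01, 0], [1, 0, 0, -0.03, 0], [1, 0, 0, 0, 0], [1, 0, 0, 0, 0], [1, 0, 0, 0, 0]],
  ],
)

```text
time: 33.3
tool_pos: [0.5263, 0.0095, 0.1031]
tool_rot: [-0.078, 0.997, -0.0, 0.0]
ft_force: [0.6, 0.2, -1.3]
grip_width: 0.0645
finger_force: 50.7
```

```bash
python3 - <<'E'
from h import *
s=arm.observe();print(s["tool_pos"],s["tool_rot"],s["ft_force"])
c=cams.read_camera("wrist");print("jar",fit(c,"jar",(.526,.009),s["tool_pos"][2]-.0425+.003));cv2.imwrite("pics/w12.png",c["pixels"])
E
```

```text
[0.52628452 0.00949747 0.10310259] [-7.77657709e-02  9.96971642e-01 -2.61802027e-05  1.71941025e-04] [ 0.6351681   0.18297333 -1.27182235]
jar (array([0.5249, 0.0083]), np.float64(0.077))
```

View pics/w12.png

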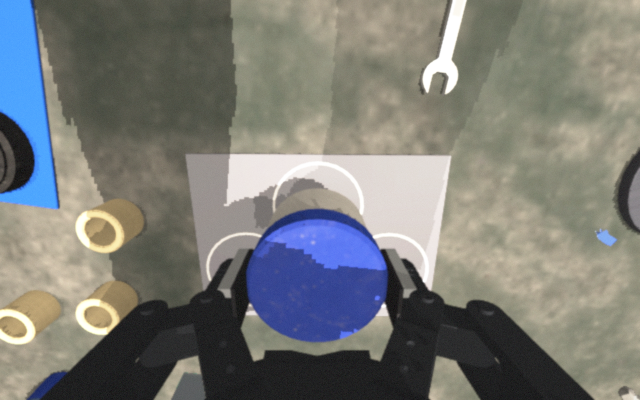

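The picture shows the jar (317,275) held above its ring (318,203). Lowering and releasing it, then on to the puck.

servo_tool(
  increments=[
    [[1, 0, 0, -0.025, 0], [1, 0, 0, -0.025, 0], [1, 0, 0, -0.005, 0], [1, 0, 0, -0.002, 0], [1, 0, 0, 0, 0]],
  ],
)

```text
time: 33.9
tool_pos: [0.5269, 0.0096, 0.0464]
tool_rot: [-0.078, 0.997, -0.0, 0.001]
ft_force: [-0.0, -0.0, -1.5]
grip_width: 0.0647
finger_force: 50.7
```

servo_tool(
  increments=[
    [[1, 0, 0, -0.001, 0], [1, 0, 0, 0, 0], [-1, 0, 0, 0, 0], [-1, 0, 0, 0, 0], [-1, 0, 0, 0, 0]],
  ],
)

```text
time: 34.4
tool_pos: [0.5265, 0.0097, 0.0448]
tool_rot: [-0.078, 0.997, -0.0, 0.0]
ft_force: [-0.0, -0.3, 0.3]
grip_width: 0.0855
finger_force: 0.0
```

servo_tool(
  increments=[
    [[-1, 0, 0, 0, 0], [-1, 0, 0, 0.02, 0], [-1, 0, 0, 0.04, 0], [-1, 0, 0, 0.04, 0], [-1, 0, 0, 0, 0]],
  ],
)

```text
time: 34.9
tool_pos: [0.53, 0.0098, 0.15]
tool_rot: [-0.078, 0.997, -0.0, 0.005]
ft_force: [0.1, 0.5, -0.2]
grip_width: 0.0848
finger_force: 0.0
```

```bash
python3 - <<'E'
from h import *
s=arm.observe();print(s["tool_pos"],s["tool_rot"],s["ft_force"])
c=cams.read_camera("wrist");print("jar",fit(c,"jar",(.526,.009)))
E
```

```text
[0.53003553 0.00979511 0.14995831] [-7.80222197e-02  9.96941327e-01 -2.65217767e-04  4.52261075e-03] [ 0.09523566  0.49145606 -0.19662654]
jar (array([0.5252, 0.0088]), np.float64(0.035))
```

servo_tool(
  increments=[
    [[-1, -0.0005, -0.0237, 0, -8.2], [-1, -0.0005, -0.0237, 0, -8.2], [-1, -0.0005, -0.0237, 0, -8.2], [-1, -0.0005, -0.0237, 0, -8.2], [-1, -0.0005, -0.0237, 0, -8.2]],
  ],
)

```text
time: 35.5
tool_pos: [0.5223, -0.1094, 0.1427]
tool_rot: [0.279, 0.96, -0.0, -0.002]
ft_force: [0.4, 0.3, -0.5]
grip_width: 0.0856
finger_force: 0.0
```

servo_tool(
  increments=[
    [[-1, -0.0005, -0.0237, 0, -8.2], [-1, -0.0005, -0.0237, 0, -8.2], [-1, -0.0005, -0.0237, 0, -8.2], [-1, -0.0005, -0.0237, 0, -8.2], [-1, -0.0005, -0.0237, 0, -8.2]],
  ],
)

```text
time: 36.0
tool_pos: [0.5199, -0.2277, 0.1426]
tool_rot: [0.598, 0.802, -0.0, -0.001]
ft_force: [0.6, 0.1, -0.6]
grip_width: 0.0855
finger_force: 0.0
```

servo_tool(
  increments=[
    [[-1, 0, -0.0234, 0, -8.2], [-1, 0, 0, 0, 0], [-1, 0, 0, 0, 0], [-1, 0, 0, 0, 0], [-1, 0, 0, 0, 0]],
  ],
)

```text
time: 36.5
tool_pos: [0.5209, -0.2497, 0.1441]
tool_rot: [0.65, 0.76, -0.0, -0.0]
ft_force: [-0.2, 0.8, 0.0]
grip_width: 0.0854
finger_force: 0.0
```

```bash
python3 - <<'E'
from h import *
s=arm.observe();print(s["tool_pos"],s["tool_rot"],s["ft_force"])
c=cams.read_camera("wrist");print("puck",fit(c,"puck",(.521,-.251)),"cap",fit(c,"cap",(.521,-.351)))
E
```

```text
[ 0.52091883 -0.24965073  0.14405198] [ 6.50369198e-01  7.59618098e-01 -5.43493476e-05 -4.97660703e-04] [-0.20487901  0.76695349  0.0343357 ]
puck (array([ 0.5203, -0.2514]), np.float64(0.06)) cap (array([ 0.5207, -0.3513]), np.float64(0.045))
```

servo_tool(
  increments=[
    [[-1, 0, 0, -0.03, 0], [-1, 0, 0, -0.045, 0], [-1, 0, 0, -0.04, 0], [-1, 0, 0, -0.014, 0], [-1, 0, 0, 0, 0]],
  ],
)

```text
time: 37.15
tool_pos: [0.5194, -0.2496, 0.0137]
tool_rot: [0.651, 0.759, -0.001, -0.002]
ft_force: [-0.2, -0.4, 0.5]
grip_width: 0.0859
finger_force: 0.0
```

servo_tool(
  increments=[
    [[1, 0, 0, 0, 0], [1, 0, 0, 0, 0], [1, 0, 0, 0, 0], [1, 0, 0, 0, 0], [1, 0, 0, 0, 0]],
  ],
)

```text
time: 37.65
tool_pos: [0.523, -0.2515, 0.0181]
tool_rot: [0.651, 0.759, 0.001, 0.002]
ft_force: [-0.4, 0.8, 7.9]
grip_width: 0.0656
finger_force: 50.7
```

servo_tool(
  increments=[
    [[1, 0, 0, 0.015, 0], [1, 0, 0, 0.035, 0], [1, 0, 0, 0.04, 0], [1, 0.006, 0.015, 0, 0], [1, 0.0125, 0.035, 0, 0]],
  ],
)

```text
time: 38.15
tool_pos: [0.5415, -0.2027, 0.1083]
tool_rot: [0.653, 0.758, 0.001, 0.003]
ft_force: [0.3, 1.1, -2.1]
grip_width: 0.0659
finger_force: 50.7
```

servo_tool(
  increments=[
    [[1, 0.0125, 0.035, 0, 0], [1, 0.0125, 0.035, 0, 0], [1, 0.0125, 0.035, 0, 0], [1, 0.0125, 0.035, 0, 0], [1, 0.0075, 0.02, 0, 0]],
  ],
)

```text
time: 38.65
tool_pos: [0.5983, -0.0377, 0.106]
tool_rot: [0.65, 0.76, 0.001, 0.0]
ft_force: [-0.0, -0.3, -1.1]
grip_width: 0.0654
finger_force: 50.7
```

servo_tool(
  increments=[
    [[1, 0, 0, -0.02, 0], [1, 0, 0, -0.03, 0], [1, 0, 0, 0, 0], [1, 0, 0, 0, 0], [1, 0, 0, 0, 0]],
  ],
)

```text
time: 39.15
tool_pos: [0.5982, -0.0408, 0.057]
tool_rot: [0.651, 0.759, 0.001, 0.001]
ft_force: [1.4, 0.1, -1.1]
grip_width: 0.0657
finger_force: 50.8
```

```bash
python3 - <<'E'
from h import *
s=arm.observe();print(s["tool_pos"],s["tool_rot"],s["ft_force"])
c=cams.read_camera("wrist");print("puck",fit(c,"puck",(.597,-.041),s["tool_pos"][2]-.017+.003));cv2.imwrite("pics/w13.png",c["pixels"])
E
```

```text
[ 0.59823362 -0.04082417  0.05703713] [6.51192218e-01 7.58912127e-01 6.47079430e-04 8.12824602e-04] [ 1.3940832   0.09666438 -1.05246831]
puck (array([ 0.5967, -0.0402]), np.float64(0.099))
```

View pics/w13.png

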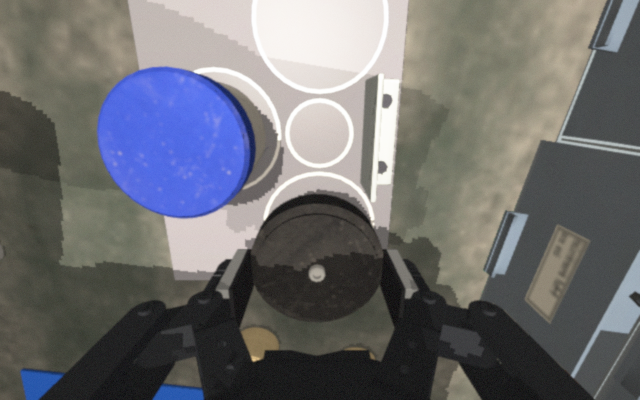

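The picture shows the puck (317,258) held over its ring, with the jar back on its seat. Lowering and releasing the puck, then the cap.

servo_tool(
  increments=[
    [[1, 0, 0, -0.02, 0], [1, 0, 0, -0.014, 0], [1, 0, 0, -0.002, 0], [1, 0, 0, 0, 0], [1, 0, 0, -0.001, 0]],
  ],
)

```text
time: 39.75
tool_pos: [0.5978, -0.0407, 0.0191]
tool_rot: [0.651, 0.759, 0.0, 0.0]
ft_force: [0.1, -0.2, -1.3]
grip_width: 0.0655
finger_force: 50.8
```

servo_tool(
  increments=[
    [[1, 0, 0, 0, 0], [1, 0, 0, 0, 0], [-1, 0, 0, 0, 0], [-1, 0, 0, 0, 0], [-1, 0, 0, 0, 0]],
  ],
)

```text
time: 40.25
tool_pos: [0.5974, -0.0407, 0.0187]
tool_rot: [0.651, 0.759, 0.0, 0.0]
ft_force: [0.3, 0.8, -0.2]
grip_width: 0.0855
finger_force: 0.0
```

servo_tool(
  increments=[
    [[-1, 0, 0, 0, 0], [-1, 0, 0, 0.02, 0], [-1, 0, 0, 0.04, 0], [-1, 0, 0, 0.04, 0], [-1, 0, 0, 0.022, 0]],
  ],
)

```text
time: 40.75
tool_pos: [0.5987, -0.0408, 0.144]
tool_rot: [0.651, 0.759, 0.001, 0.002]
ft_force: [0.1, -0.5, -0.3]
grip_width: 0.0856
finger_force: 0.0
```

```bash
python3 - <<'E'
from h import *
c=cams.read_camera("wrist");print("puck",fit(c,"puck",(.597,-.041)),"jar",fit(c,"jar",(.526,.009)))
E
```

```text
puck (array([ 0.5962, -0.0405]), np.float64(0.053)) jar (array([0.5265, 0.009 ]), np.float64(0.022))
```

servo_tool(
  increments=[
    [[-1, -0.0084, -0.0344, 0, 0], [-1, -0.0084, -0.0344, 0, 0], [-1, -0.0084, -0.0344, 0, 0], [-1, -0.0084, -0.0344, 0, 0], [-1, -0.0084, -0.0344, 0, 0]],
  ],
  grip_force=35,
)

```text
time: 41.4
tool_pos: [0.5536, -0.2135, 0.1386]
tool_rot: [0.651, 0.759, -0.0, -0.001]
ft_force: [0.1, 0.6, 0.4]
grip_width: 0.0854
finger_force: 0.0
```

servo_tool(
  increments=[
    [[-1, -0.0084, -0.0344, 0, 0], [-1, -0.0084, -0.0344, 0, 0], [-1, -0.0084, -0.0344, 0, 0], [-1, -0.0088, -0.034, 0, 0], [-1, 0, 0, 0, 0]],
  ],
)

```text
time: 41.9
tool_pos: [0.5191, -0.3532, 0.1384]
tool_rot: [0.653, 0.757, -0.001, -0.001]
ft_force: [0.2, 0.9, -0.8]
grip_width: 0.0852
finger_force: 0.0
```

servo_tool(
  increments=[
    [[-1, 0, 0, 0, 0], [-1, 0, 0, 0, 0], [-1, 0, 0, 0, 0], [-1, 0, 0, 0, 0], [-1, 0, 0, 0, 0]],
  ],
)

```text
time: 42.4
tool_pos: [0.5215, -0.3491, 0.1406]
tool_rot: [0.651, 0.759, 0.0, 0.0]
ft_force: [-0.7, -0.7, -0.7]
grip_width: 0.0857
finger_force: 0.0
```

```bash
python3 - <<'E'
from h import *
s=arm.observe();print(s["tool_pos"])
c=cams.read_camera("wrist");print("cap",fit(c,"cap",(.521,-.351)))
c=cams.read_camera("top")
for n,x in(("jar",(.526,.009)),("puck",(.597,-.041))):print(n,fit(c,n,x))
E
```

```text
[ 0.52152663 -0.34911282  0.14057611]
cap (array([ 0.5208, -0.3515]), np.float64(0.021))
jar (array([0.5266, 0.0107]), np.float64(0.06))
puck (array([ 0.5974, -0.038 ]), np.float64(0.064))
```

servo_tool(
  increments=[
    [[-1, 0, 0, -0.03, 0], [-1, 0, 0, -0.045, 0], [-1, 0, 0, -0.04, 0], [-1, 0, 0, -0.01, 0], [-1, 0, 0, 0, 0]],
  ],
)

```text
time: 43.15
tool_pos: [0.5198, -0.349, 0.014]
tool_rot: [0.651, 0.759, -0.0, -0.002]
ft_force: [0.4, 1.2, 0.3]
grip_width: 0.0853
finger_force: 0.0
```

servo_tool(
  increments=[
    [[1, 0, 0, 0, 0], [1, 0, 0, 0, 0], [1, 0, 0, 0, 0], [1, 0, 0, 0, 0], [1, 0, 0, 0, 0]],
  ],
)

```text
time: 43.65
tool_pos: [0.523, -0.3512, 0.0184]
tool_rot: [0.651, 0.759, 0.0, 0.002]
ft_force: [-0.7, 0.8, 6.6]
grip_width: 0.0571
finger_force: 37.3
```

servo_tool(
  increments=[
    [[1, 0, 0, 0.015, 0], [1, 0, 0, 0.04, 0], [1, 0, 0, 0.045, 0], [1, 0, 0, 0, 0], [1, 0.0027, 0.0196, 0, 0]],
  ],
)

```text
time: 44.15
tool_pos: [0.5256, -0.3328, 0.119]
tool_rot: [0.652, 0.758, 0.0, 0.003]
ft_force: [0.5, 0.3, -1.3]
grip_width: 0.0573
finger_force: 37.8
```

servo_tool(
  increments=[
    [[1, 0.0054, 0.0393, 0, 0], [1, 0.0054, 0.0393, 0, 0], [1, 0.0054, 0.0393, 0, 0], [1, 0.0054, 0.0393, 0, 0], [1, 0.0054, 0.0393, 0, 0]],
  ],
)

```text
time: 44.65
tool_pos: [0.5501, -0.1313, 0.1153]
tool_rot: [0.651, 0.759, -0.0, -0.0]
ft_force: [0.7, -0.6, -0.2]
grip_width: 0.0574
finger_force: 37.8
```

servo_tool(
  increments=[
    [[1, 0.0054, 0.0393, 0, 0], [1, 0.0054, 0.0393, 0, 0], [1, 0.0054, 0.0393, 0, 0], [1, 0.0054, 0.0393, 0, 0], [1, 0.0054, 0.0393, 0, 0]],
  ],
)

```text
time: 45.15
tool_pos: [0.5768, 0.065, 0.1153]
tool_rot: [0.651, 0.759, -0.0, -0.0]
ft_force: [1.1, -0.1, -1.1]
grip_width: 0.0574
finger_force: 37.8
```

servo_tool(
  increments=[
    [[1, 0.0027, 0.0196, 0, 0], [1, 0, 0, 0, 0], [1, 0, 0, 0, 0], [1, 0, 0, -0.03, 0], [1, 0, 0, -0.03, 0]],
  ],
)

```text
time: 45.65
tool_pos: [0.5812, 0.0813, 0.0558]
tool_rot: [0.652, 0.759, 0.001, 0.001]
ft_force: [0.4, 0.4, -1.7]
grip_width: 0.0576
finger_force: 37.8
```

servo_tool(
  increments=[
    [[1, 0, 0, 0, 0], [1, 0, 0, 0, 0], [1, 0, 0, 0, 0], [1, 0, 0, 0, 0], [1, 0, 0, 0, 0]],
  ],
)

```text
time: 46.15
tool_pos: [0.5815, 0.0823, 0.0568]
tool_rot: [0.651, 0.759, 0.001, 0.001]
ft_force: [-0.6, -0.9, -0.2]
grip_width: 0.0574
finger_force: 37.8
```

```bash
python3 - <<'E'
from h import *
s=arm.observe();print(s["tool_pos"],s["tool_rot"],s["ft_force"])
c=cams.read_camera("wrist");print("cap",fit(c,"cap",(.5805,.0815),s["tool_pos"][2]-.016+.003));cv2.imwrite("pics/w14.png",c["pixels"])
E
```

```text
[0.58153587 0.08230544 0.05681084] [6.51167207e-01 7.58933560e-01 7.85271682e-04 7.09867779e-04] [-0.62771577 -0.87680296 -0.15889609]
cap None
```

servo_tool(
  increments=[
    [[1, -0.0004, -0.0003, -0.02, 0], [1, 0, 0, -0.015, 0], [1, 0, 0, -0.002, 0], [1, 0, 0, -0.001, 0], [1, 0, 0, 0, 0]],
  ],
)

```text
time: 46.75
tool_pos: [0.58, 0.0821, 0.0182]
tool_rot: [0.651, 0.759, -0.0, -0.0]
ft_force: [-1.8, 0.4, 3.4]
grip_width: 0.0574
finger_force: 38.8
```

servo_tool(
  increments=[
    [[1, 0, 0, -0.001, 0], [1, 0, 0, 0, 0], [-1, 0, 0, 0, 0], [-1, 0, 0, 0, 0], [-1, 0, 0, 0, 0]],
  ],
)

```text
time: 47.25
tool_pos: [0.5804, 0.0821, 0.0165]
tool_rot: [0.651, 0.759, 0.0, 0.0]
ft_force: [-0.1, -0.5, 0.2]
grip_width: 0.0852
finger_force: 0.0
```

servo_tool(
  increments=[
    [[-1, 0, 0, 0, 0], [-1, 0, 0, 0.02, 0], [-1, 0, 0, 0.04, 0], [-1, 0, 0, 0.04, 0], [-1, 0, 0, 0.03, 0]],
  ],
)

```text
time: 47.75
tool_pos: [0.5808, 0.0821, 0.1488]
tool_rot: [0.651, 0.759, 0.001, 0.001]
ft_force: [0.8, -0.1, -0.1]
grip_width: 0.0851
finger_force: 0.0
```

servo_tool(
  increments=[
    [[-1, 0, 0.02, 0.01, 0], [-1, 0, 0.03, 0.02, 0], [-1, 0, 0.03, 0.02, 0], [-1, 0, 0, 0, 0], [-1, 0, 0, 0, 0]],
  ],
)

```text
time: 48.25
tool_pos: [0.5804, 0.1625, 0.1966]
tool_rot: [0.651, 0.759, 0.0, 0.0]
ft_force: [0.1, -0.3, -0.7]
grip_width: 0.0855
finger_force: 0.0
```

```bash
python3 - <<'E'
from h import *
s=arm.observe();print(s["tool_pos"])
for n in("wrist","scene"):
  c=cams.read_camera(n)
  for k,x,z in(("jar",(.526,.009),.003),("puck",(.597,-.041),.003),("cap",(.58,.081),.003),("bushing",(.461,.301),.02)):print(n,k,fit(c,k,x,z))
  cv2.imwrite(f"pics/{n}15.png",c["pixels"])
E
```

```text
[0.58035464 0.16249525 0.19661115]
wrist jar (array([0.5265, 0.0092]), np.float64(0.123))
wrist puck (array([ 0.5953, -0.0401]), np.float64(0.096))
wrist cap (array([0.5785, 0.0817]), np.float64(0.025))
wrist bushing (array([0.4595, 0.3014]), np.float64(0.206))
scene jar (array([0.5245, 0.0079]), np.float64(0.07))
scene puck (array([ 0.5951, -0.0411]), np.float64(0.066))
scene cap (array([0.5786, 0.0827]), np.float64(0.228))
scene bushing (array([0.4604, 0.3024]), np.float64(0.109))
```

View pics/scene15.png

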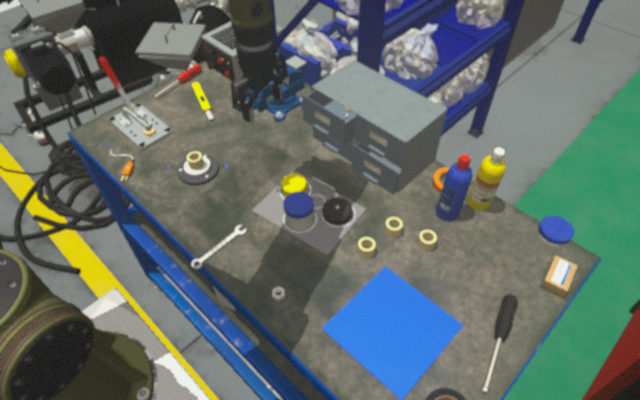

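The scene picture shows the jar (299,212), puck (337,211) and cap (294,184) back on their seats. The bushing is on the stand (195,158), and the spanner, nut and can are undisturbed. All fits are within about 2 mm of the start positions, and the arm is clear.

```bash
python3 -c "
from workcell import order
print(order.sign_off())"
```

```text
the job is handed in; nothing more can be done
None
```

The job is handed in: the bushing stands upright in the middle of the metal stand. The jar, puck and cap are back upright on their own seats, within about 2 mm of where they started, and the spanner, nut and can were not touched.

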